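# Push the lantern home into its corner stop

## Robot

A 6-joint arm with a two-finger parallel gripper is mounted at the origin on the work surface. World frame = base frame: x ahead of the robot, y to its left, z up, the work surface at z = 0. Lengths are in mm, angles in rad, forces in N, time in s.
With the tool pointing down it reaches from about 375 to 925 mm from the base axis. Payload 5.7 kg.
Tool frame: the origin (TCP) lies midway between the tips of the shut fingers; the grasp point (between the pads) lies 19 mm behind it; z points along the fingers, y is the line along which they close (so a half turn about z gives the same grasp; the last joint's range is limited). The gripper opens to 85 mm and grips with 20 to 120 N. Pads are 22 mm wide; open, the fingers measure 114 mm over their backs; the gripper's body (76 mm by 85 mm) begins 54 mm behind the grasp point. The pads swing forward as they close: fully open they stand 13 mm farther back than shut.
Start: joints at [1.191, 0.359, 1.51, -0, 1.272, -0.115], TCP at [157.024, 579.057, 231.267] pointing down, gripper open.
Joint ranges: [-2.97, 2.97], [-1.01, 2.36], [0.21, 2.38], [-0.96, 4.11], [0.2, 2.71], [-2.98, 2.98]. Speed limits (rad/s): [2.39, 2.39, 3.14, 3.14, 3.14, 3.14].

## Interface

Orientations are given as a rotation vector (axis times angle).
In Python, from bench import readout, viewer, workorder gives the robot as it stands.
- The arm moves only by the tool carry_out, never from a script. Its argument "deltas" is a list of rows, each a list of 3 entries, a list of its own where there are three numbers: the opening, from 0 (shut) to 1 (fully open), then the shift along the tool's x, y, z in mm, then the turn about the tool's z in degrees. A call has 1 to 20 rows; each row shifts and turns the commanded pose from where the row before left it, along the tool's axes as they then stand; what a row does not reach is not made up. A row lasts 1/8 s, in which the tool goes at most 62.5 mm and 10.7 degrees, less where a joint would pass 70% of its speed; a pose out of reach is approached as far as the arm can. A call with a gripper value outside its range is refused whole. The fingers move at their own pace and stop on an object; "squeeze" is the grip in N (left out, the last holds). Time passes only in rows, so rows that do not move let the fingers close. It gives the time, the measured TCP pose, the force, the opening and the grip force at its end, in the units of the state.
- readout.sense(): the state, without advancing time (a new reading comes with each control period).
- viewer.snapshot(name): name is "side" or "top" or "wrist"; returns the picture (420x560x3 uint8, red, green, blue); there is no depth.
- viewer.get_calibration(name): a dict with "camera_matrix" (3x3 intrinsics, pixels), "eye" and "attitude" of the camera in the world; the wrist camera has in their place "hand_eye" (4x4, takes a point from camera to tool coordinates, whose origin is the TCP and whose axes are the flange's). Camera axes: x right, y down, z forward; pixel columns grow to the right and rows downward; lengths in mm; the calibration is good to about 2 mm. A picture is of the moment at which its call begins: read the wrist's pose just before it. get_calibration takes no time and is no camera call.
- workorder.close_job(): hands the job in; it is judged then, once.
Trained networks look in the newest picture that a camera, given by its name, has taken for a name from the list of things; names that differ only in an ending like _2 or _b are one class to them, and where a whole thing is asked for, a point or a joint stands for the part that bears it (a point fixed in the world has none). Each returns a list of dicts, best first, with "score" (0 to 1); they miss things now and then, are a little off and sometimes report something else, mostly with a low value. They report only what shows in the picture. A call takes as long as a camera call. They do not tell look-alikes from the thing itself.
- viewer.search_frame(thing, camera): "at" ([x, y, z] in mm, in world coordinates, good to about 4 mm: the middle of the surface that is visible of it).
The state is a dict: "time_s": time; "joints": joint angles; "joint_velocities": joint speeds; "joint_torque": joint torques, N m; "ee_pos": TCP position; "tool_rot": TCP orientation; "ft_force": force on the tool from outside, world axes, zero at the start; "ft_torque": the same for the moment, N m; "width": finger opening in mm; "grip_force": force on a finger pad.
Only numpy, scipy, OpenCV 4.12 (cv2) and the standard library are available. Lean on these libraries where they do the work, as an engineer would, in place of code of your own. Each camera call takes 0.05 s, during which the arm holds its last target. There are 200 camera calls.

## Task

Push the red battery lantern along the granite ledge, without shoving it so hard that it shoots away, fully home into the aluminium corner stop, so that one side of its square base lies flush against each of the two bars and it can be found there in the dark. Only push it with the fingers against its square base: do not touch its round top or handle, do not lift or tip it. Leave the bowl, the screwdriver and the clear fuse box where they are, and finish with the hand clear.

Things in the scene. Friction and masses are not known exactly. Their poses are not given: they have to be found in the camera images.
- lantern: Red plastic battery lantern, loose, 0.5 to 1 kg. Base: a square block 110 x 110 mm, 56 mm high, pushed on its flat upright sides, which are alike except for a small flush lens on the -x side. Origin at the centre of the underside, z up, x and y square to the sides. It starts with its near sides 50 to 100 mm off the bars, turned up to 0.3 rad out of line with them.
- lantern_top: The lantern's top, not to be touched: a round white drum and red cap in the middle of the base, 72 mm across, from 56 to 74 mm above the ledge, with a small dark wire handle over it, 46 mm long (along the lantern's y), 6 mm thick, reaching to 92 mm above the ledge. Part of the lantern; same origin and axes as the lantern.
- corner: Fixed corner stop: two aluminium bars, 30 mm high, 10 mm thick, at right angles as an L opening roughly towards the robot. Origin: the inner corner at ledge height. One bar runs 150 mm along -y, its inner face at x = 0 facing -x; the other 150 mm along -x, inner face at y = 0 facing -y. The lantern is home with its centre at x = -55 mm, y = -55 mm of this frame, sides square to the bars.
- bowl: White ceramic bowl, 90 mm across, 45 mm high, loose, outside the L; origin at the centre of its underside. Leave it.
- screwdriver: Stainless screwdriver, 190 mm long, about 30 mm thick, lying loose on the ledge to the right of the lantern's way (as seen from the robot); its x axis points from handle to tip. Leave it.
- fuse_box: Clear acrylic box with a grey press-button latch and spare fuses inside, 120 x 90 mm, 65 mm high, loose, outside the L; origin at the centre of its underside, long side along x. Leave it.
Mind the look-alikes: they are no part of the job. Several things have the shape of the lantern; the one meant has the colours described above. Of the things that look like the corner, take the one that is farthest to the robot's left at the start.

How it is judged:
By the outcome, as a careful person would: the job done as asked, in the order asked, and still so for the second after the job is handed in, with the robot touching nothing.
It also fails if it takes over 48 s, if anything falls off the work surface, if the arm or the gripper's body presses on something with over 40 N, if the wrist force passes 120 N, or if a joint passes its speed limit or range.

## Working session

There is one attempt and no reset: what is moved stays moved. The work goes in short steps, Python scripts to look and compute and a tool call to move; the robot and the scene stay as the last step left them, time stands still between calls to the robot, and variables do not carry over. Pictures are saved under pics/ and viewed, at most 10 in all, crops included, and the job is handed in when it is done.

Besides the shell and the picture viewer there is one more tool, called after "Request:" as name(argument=value, ...), one argument or row to a line, values as JSON. carry_out: Moves the arm, as the interface text tells. Its arguments: {"type":"object","properties":{"deltas":{"type":"array"},"squeeze":{"type":"number"}},"required":["deltas"]}

```bash
mkdir -p pics && ls && python3 - <<'E'
from bench import readout, viewer
import cv2, numpy as np
s=readout.sense(); print({k:np.round(s[k],3).tolist() for k in ("time_s","ee_pos","tool_rot","ft_force","width")})
for n in ("top","side"):
    im=viewer.snapshot(n); cv2.imwrite(f"pics/{n}0.png",im[:,:,::-1])
    for t in ("lantern","corner","bowl","screwdriver","fuse_box"):
        print(n,t,[(np.round(d["at"]).tolist(),round(d["score"],2)) for d in viewer.search_frame(t,n)])
    print({k:np.round(v,3).tolist() for k,v in viewer.get_calibration(n).items() if k!="name"})
E
```

```text
pics
{'time_s': 0.0, 'ee_pos': [156.764, 578.422, 230.423], 'tool_rot': [-0.415, -3.114, 0.003], 'ft_force': [-0.441, -0.018, -0.482], 'width': 85.222}
top lantern [([549.0, -138.0, 57.0], 0.72), ([361.0, -167.0, 59.0], 0.57)]
top corner [([672.0, -94.0, 30.0], 0.9)]
top bowl [([710.0, -239.0, 22.0], 0.88)]
top screwdriver [([558.0, -353.0, 22.0], 0.64)]
top fuse_box [([671.0, -95.0, 32.0], 0.59), ([690.0, 35.0, 65.0], 0.56)]
{'camera_matrix': [[505.106, 0.0, 276.177], [0.0, 505.106, 211.266], [0.0, 0.0, 1.0]], 'eye': [448.046, -102.855, 1565.291], 'attitude': [-2.202, 2.192, -0.087]}
side lantern [([546.0, -111.0, 63.0], 0.73), ([354.0, -134.0, 56.0], 0.65)]
side corner [([425.0, -499.0, 21.0], 0.92), ([665.0, -119.0, 24.0], 0.82)]
side bowl [([709.0, -259.0, 28.0], 0.94)]
side screwdriver [([563.0, -341.0, 15.0], 0.67)]
side fuse_box [([676.0, 55.0, 66.0], 0.85), ([563.0, -338.0, 17.0], 0.57)]
{'camera_matrix': [[425.286, 0.0, 271.016], [0.0, 425.286, 212.369], [0.0, 0.0, 1.0]], 'eye': [416.547, 842.436, 771.637], 'attitude': [-0.142, 2.751, -1.371]}
```

View pics/top0.png

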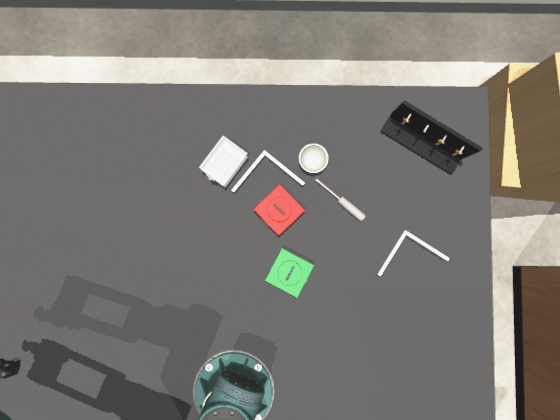

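View pics/side0.png

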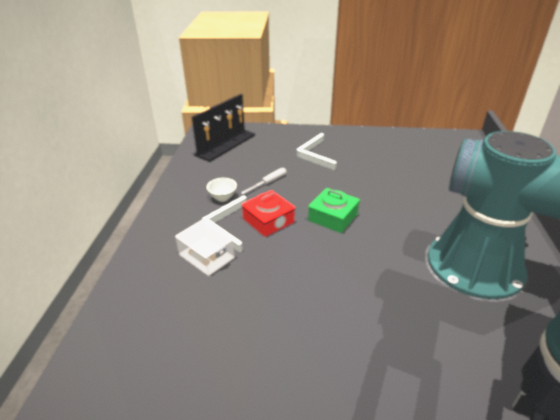

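Top picture: red lantern at pixel (279,210). The left corner stop has its apex at (265,153) and bar ends at (234,190) and (303,183). The green look-alike is at (290,273), the screwdriver runs (317,181)–(363,218), and the second, right-hand L is at (405,235). The side picture agrees. Next I fit the edges.

```bash
cat > h.py <<'E'
import numpy as np, cv2
from scipy.spatial.transform import Rotation as R
from bench import readout, viewer
def cam(name):
    c=viewer.get_calibration(name); K=np.array(c["camera_matrix"])
    if name=="wrist":
        s=readout.sense(); T=np.array(c["hand_eye"]); Rt=R.from_rotvec(s["tool_rot"]).as_matrix()
        return K, Rt@T[:3,:3], np.array(s["ee_pos"])+Rt@T[:3,3]
    return K, R.from_rotvec(c["attitude"]).as_matrix(), np.array(c["eye"])
def ground(uv,z,C):
    K,Rc,e=C; uv=np.atleast_2d(uv).astype(float)
    d=(Rc@np.linalg.inv(K)@np.c_[uv,np.ones(len(uv))].T).T
    return e+d*((z-e[2])/d[:,2])[:,None]
def proj(P,C):
    K,Rc,e=C; q=(K@Rc.T@(np.atleast_2d(P)-e).T).T; return q[:,:2]/q[:,2:]
def rectify(im,z,C,x0,x1,y0,y1):   # 1 mm/pixel map at height z: row=x1-x, col=y1-y
    c=np.array([[x0,y0],[x0,y1],[x1,y0],[x1,y1]],float)
    uv=proj(np.c_[c,np.full(4,z)],C)
    H=cv2.getPerspectiveTransform(uv.astype(np.float32),np.c_[y1-c[:,1],x1-c[:,0]].astype(np.float32))
    return cv2.warpPerspective(im,H,(int(y1-y0),int(x1-x0)),flags=cv2.INTER_LINEAR)
E
python3 - <<'E'
from h import *
im=viewer.snapshot("top"); C=cam("top"); x0,x1,y0,y1=300,800,-450,150
a=rectify(im,56,C,x0,x1,y0,y1); b=rectify(im,30,C,x0,x1,y0,y1)
f=a.astype(int); red=((f[...,0]>120)&(f[...,1]<90)&(f[...,2]<90)).astype(np.uint8)
red=cv2.morphologyEx(red,cv2.MORPH_CLOSE,np.ones((25,25)))
r=cv2.minAreaRect(cv2.findNonZero(red)); print("lantern",r, np.round([x1-r[0][1],y1-r[0][0]],1), (np.array([[x1,y1]])-cv2.boxPoints(r)[:,::-1]).round().tolist())
# L: bright pixels
g=b.min(2); m=(g>150).astype(np.uint8)
n,l,st,ce=cv2.connectedComponentsWithStats(m)
for i in range(1,n):
    if st[i,4]>300: print(i,st[i].tolist(),[x1-ce[i][1],y1-ce[i][0]])
cv2.imwrite("pics/rectb.png",b[:,:,::-1])
print({k:np.round(v,3).tolist() for k,v in viewer.get_calibration("wrist").items()})
E
```

```text
lantern ((284.9501953125, 251.14056396484375), (111.38285827636719, 113.81060028076172), 46.0809211730957) [ 548.9 -135. ] [[550.0, -55.0], [628.0, -137.0], [548.0, -215.0], [469.0, -133.0]]
1 [39, 21, 149, 158, 13071] [np.float64(698.9119424680591), np.float64(36.0110167546477)]
2 [343, 43, 94, 93, 6824] [np.float64(710.7605509964831), np.float64(-239.72640679953105)]
3 [138, 65, 226, 131, 4086] [np.float64(672.9985315712188), np.float64(-95.26407244248654)]
4 [394, 153, 154, 128, 2710] [np.float64(569.9269372693727), np.float64(-339.2830258302583)]
{'camera_matrix': [[289.931, 0.0, 282.094], [0.0, 289.931, 213.492], [0.0, 0.0, 1.0]], 'hand_eye': [[-0.0, -0.958, -0.287, 73.954], [1.0, -0.0, -0.001, -0.257], [0.001, -0.287, 0.958, -142.468], [0.0, 0.0, 0.0, 1.0]]}
```

View pics/rectb.png

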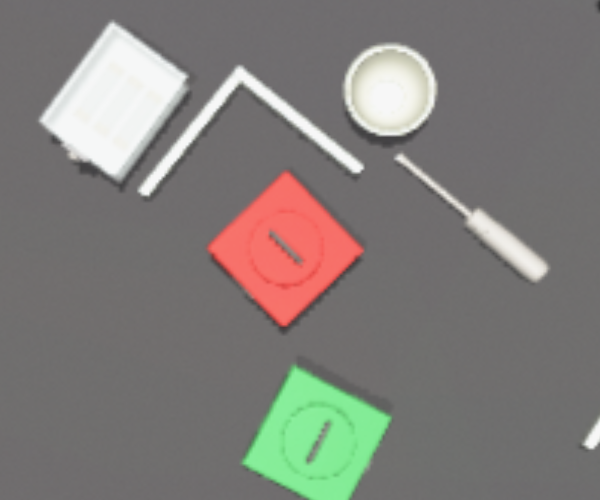

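The rectified map (1 mm per pixel) shows the L with its apex at (240,67) and arms to (145,192) and (360,168). The lantern is cleanly separated below it at (285,250). Now I fit the L and plan the first push.

```bash
python3 - <<'E'
from h import *
from scipy.optimize import minimize
im=cv2.imread("pics/rectb.png"); x1,y1=800,150
m=(im.min(2)>150).astype(np.uint8); n,l,st,ce=cv2.connectedComponentsWithStats(m); M=(l==l[67+5,240])
print(st[l[72,240]])
W=cv2.GaussianBlur(M.astype(np.float32),(0,0),2)
def poly(p,t=10,L=150):
    c,s=np.cos(p[2]),np.sin(p[2]); q=np.array([[0,0],[0,-L],[t,-L],[t,t],[-L,t],[-L,0]])
    w=q@np.array([[c,s],[-s,c]])+p[:2]; return np.c_[y1-w[:,1],x1-w[:,0]]
def cost(p):
    k=np.zeros(M.shape,np.uint8); cv2.fillPoly(k,[np.round(poly(p)*16).astype(np.int32)],1,cv2.LINE_8,4)
    return ((cv2.GaussianBlur(k.astype(np.float32),(0,0),2)-W)**2).sum()
best=min((minimize(cost,[720,-90,a],method="Nelder-Mead",options=dict(initial_simplex=[[720,-90,a],[730,-90,a],[720,-80,a],[720,-90,a+.1]])) for a in (-1.2,-.9,-.7,-.5,.7)),key=lambda r:r.fun)
p=best.x; print("corner",p,best.fun,M.sum())
ux=np.array([np.cos(p[2]),np.sin(p[2])]); uy=np.array([-ux[1],ux[0]])
loc=lambda w:np.array([(np.array(w)-p[:2])@ux,(np.array(w)-p[:2])@uy]).round(1)
print("home",p[:2]-55*ux-55*uy)
for nme,w in dict(lantern=[548.9,-135],c1=[550,-55],c2=[628,-137],c3=[548,-215],c4=[469,-133],green=[361,-167],sdtip=[643,-250],sdh=[525,-395],bowl=[711,-240],box=[690,35]).items(): print(nme,loc(w))
E
```

```text
[ 138   65  226  131 4086]
corner [ 7.20514153e+02 -8.99582286e+01 -6.84146718e-01] 99.60247039794922 4086
home [643.13076978 -97.82029333]
lantern [-104.5 -143.4]
c1 [-154.2  -80.7]
c2 [-42.  -94.9]
c3 [ -54.7 -205.9]
c4 [-167.7 -192.3]
green [-229.9 -286.9]
sdtip [  41.1 -173. ]
sdh [  41.3 -360. ]
bowl [  87.5 -122.3]
box [-102.6   77.6]
```

Corner: inner corner at (720.5, −90), yaw −39.2°. In its frame the lantern is at (−104, −143), turned about −7°. That leaves gaps of roughly 49 and 88 mm, which fits the task statement.

Plan:
- Push +y until it is flush on bar A.
- Slide it +x along that bar to the other one.
- Use two part-open fingers as a flat pusher, held low.

First I travel at height to the lantern's −y side.

Request:
carry_out(
  deltas=[
    [0.6,[-41,-27,0],0],
    [0.6,[-41,-27,0],0],
    [0.6,[-41,-27,0],0],
    [0.6,[-41,-27,0],0],
    [0.6,[-41,-27,0],0],
    [0.6,[-41,-27,0],0],
    [0.6,[-41,-27,0],0],
    [0.6,[-41,-27,0],0],
    [0.6,[-41,-27,0],0],
    [0.6,[-16,-44,0],0],
    [0.6,[-16,-44,0],0],
    [0.6,[-16,-44,0],0],
    [0.6,[-16,-44,0],0],
    [0.6,[-16,-44,0],0],
    [0.6,[-16,-44,0],0],
    [0.6,[-16,-44,0],0],
    [0.6,[-16,-44,0],0],
    [0.6,[-16,-44,0],0],
    [0.6,[-13,-48,0],0],
  ],
)

```text
time_s: 3.02
ee_pos: [485.1, -223.3, 231.6]
tool_rot: [0.414, 3.113, -0.0]
ft_force: [1.5, -0.6, -0.1]
width: 51.5
grip_force: 0.0
```

Request:
carry_out(
  deltas=[
    [0.6,[0,0,0],10.4],
    [0.6,[0,0,0],10.4],
    [0.6,[0,0,0],10.4],
    [0.6,[0,0,0],10.4],
    [0.6,[0,0,0],10.4],
    [0.6,[0,0,0],10.4],
    [0.6,[0,0,0],10.4],
    [0.6,[0,0,0],10.4],
    [0.6,[0,0,0],10.4],
    [0.6,[0,0,0],10.4],
    [0.6,[0,0,0],10.0],
    [0.6,[0,0,0],0],
  ],
)

```text
time_s: 4.53
ee_pos: [484.9, -221.7, 231.4]
tool_rot: [2.836, 1.35, 0.0]
ft_force: [-0.9, 0.4, 1.0]
width: 51.2
grip_force: 0.0
```

```bash
cat >> h.py <<'E'
CN=np.array([720.5,-90.0]); YAW=-0.684
UX=np.array([np.cos(YAW),np.sin(YAW)]); UY=np.array([-UX[1],UX[0]])
def loc(w): d=np.array(w)[...,:2]-CN; return np.stack([d@UX,d@UY],-1)
def state():
    s=readout.sense(); Rt=R.from_rotvec(s["tool_rot"]).as_matrix()
    ang=np.degrees(np.arctan2(Rt[1,1],Rt[0,1])); 
    print("t",round(s["time_s"],2),"tcp",np.round(s["ee_pos"],1),"local",loc(s["ee_pos"]).round(1),"yaw_y rel",round(ang-np.degrees(YAW),1),"z.down",Rt[2,2].round(4),
      "F loc",np.round([np.array(s["ft_force"])[:2]@UX,np.array(s["ft_force"])[:2]@UY,s["ft_force"][2]],1),"w",round(s["width"],1),"j",np.round(s["joints"],2))
    return s
E
python3 - <<'E'
from h import *
state(); C=cam("wrist"); im=viewer.snapshot("wrist"); cv2.imwrite("pics/w1.png",im[:,:,::-1])
E
```

```text
t 4.53 tcp [ 484.9 -221.7  231.4] local [ -99.4 -250.9] yaw_y rel 0.1 z.down -1.0 F loc [-0.9 -0.2  1. ] w 51.2 j [-0.56  0.26  1.65 -0.    1.22  0.12]
```

View pics/w1.png

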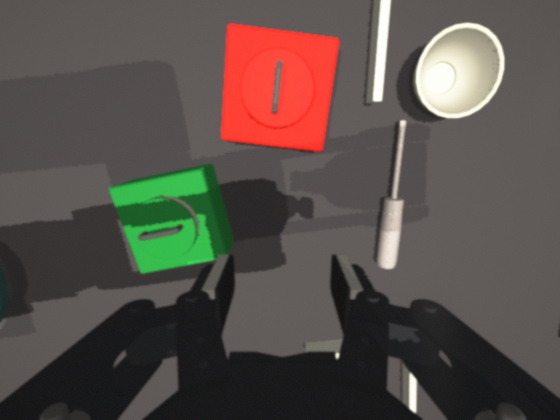

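Wrist view: the red lantern's base has corners at about (229,24), (339,38), (325,151) and (222,139). The green look-alike's right edge runs (213,167) to (232,245). The bar end is at (374,100), and the screwdriver lies to the right of the fingers. I check finger clearances before going down.

```bash
python3 - <<'E'
from h import *
C=cam("wrist")
print("red z56",loc(ground([[229,24],[339,38],[325,151],[222,139]],56,C)).round(1).tolist())
print("green z56",loc(ground([[209,167],[232,245],[112,188],[143,272]],56,C)).round(1).tolist())
print("bar end inner z30",loc(ground([[368,100]],30,C)).round(1).tolist())
print("sd z15",loc(ground([[402,122],[385,200],[380,265]],15,C)).round(1).tolist())
E
```

```text
red z56 [[-151.6, -84.8], [-45.6, -96.3], [-54.2, -203.6], [-164.2, -191.5]]
green z56 [[-180.1, -221.2], [-159.2, -313.2], [-289.9, -245.0], [-269.4, -349.1]]
bar end inner z30 [[-5.4, -150.1]]
sd z15 [[41.1, -173.0], [31.1, -267.9], [33.9, -359.3]]
```

Request:
carry_out(
  deltas=[
    [0.6,[0,0,45],0],
    [0.6,[0,0,45],0],
    [0.6,[0,0,45],0],
    [0.6,[0,0,45],0],
    [0.6,[0,0,20],0],
    [0.6,[0,0,9],0],
    [0.6,[10,0,0],0],
    [0.6,[10,0,0],0],
    [0.6,[5,0,0],0],
    [0.6,[3,0,0],0],
    [0.6,[3,0,0],0],
    [0.6,[3,0,0],0],
    [0.6,[4,0,0],0],
    [0.6,[5,0,0],0],
    [0.6,[5,0,0],0],
    [0.6,[5,0,0],0],
    [0.6,[5,0,0],0],
    [0.6,[5,0,0],0],
  ],
)

```text
time_s: 6.82
ee_pos: [524.6, -172.6, 22.3]
tool_rot: [-2.837, -1.349, 0.001]
ft_force: [-3.2, -4.3, 0.6]
width: 50.9
grip_force: 2.4
```

```bash
python3 - <<'E'
from h import *
state(); im=viewer.snapshot("wrist"); cv2.imwrite("pics/w2.png",im[:,:,::-1])
E
```

```text
t 6.83 tcp [ 524.6 -172.6   22.3] local [ -99.6 -187.8] yaw_y rel 0.0 z.down -1.0 F loc [ 0.2 -5.3  0.6] w 50.9 j [-0.44  0.56  1.81 -0.    0.77  0.24]
```

View pics/w2.png

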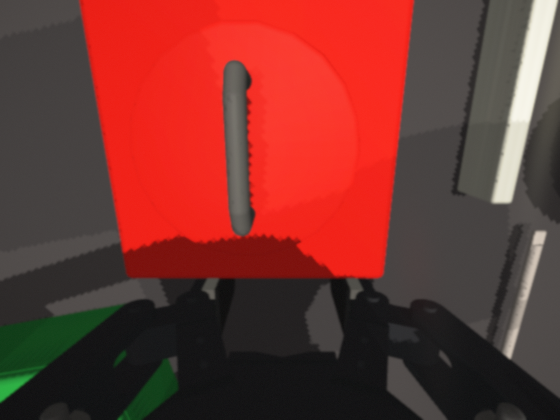

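The lantern has swung flush to both fingertips, with its near edge level at row 277 and the contact force around 5 N. I keep pushing steadily.

Request:
carry_out(
  deltas=[
    [0.6,[5,0,0],0],
    [0.6,[5,0,0],0],
    [0.6,[5,0,0],0],
    [0.6,[5,0,0],0],
    [0.6,[5,0,0],0],
    [0.6,[5,0,0],0],
    [0.6,[5,0,0],0],
    [0.6,[5,0,0],0],
    [0.6,[5,0,0],0],
    [0.6,[5,0,0],0],
    [0.6,[4,0,0],0],
    [0.6,[3,0,0],0],
  ],
)

```text
time_s: 8.38
ee_pos: [559.6, -128.5, 22.3]
tool_rot: [-2.836, -1.349, 0.003]
ft_force: [-4.2, -4.4, 4.4]
width: 51.2
grip_force: 3.1
```

Request:
carry_out(
  deltas=[
    [0.6,[2,0,0],0],
    [0.6,[2,0,0],0],
  ],
)

```text
time_s: 8.62
ee_pos: [562.0, -125.5, 22.3]
tool_rot: [-2.836, -1.349, 0.003]
ft_force: [-4.0, -5.0, 3.2]
width: 51.3
grip_force: 3.1
```

Request:
carry_out(
  deltas=[
    [0.6,[2,0,0],0],
    [0.6,[1,0,0],0],
  ],
)

```text
time_s: 8.88
ee_pos: [563.9, -123.2, 22.3]
tool_rot: [-2.836, -1.349, 0.003]
ft_force: [-3.9, -5.4, 2.9]
width: 51.2
grip_force: 3.1
```

```bash
python3 - <<'E'
from h import *
state(); C=cam("wrist"); im=viewer.snapshot("wrist")
t=viewer.snapshot("top")
a=rectify(t,56,cam("top"),550,800,-250,50); cv2.imwrite("pics/r3.png",np.vstack([cv2.resize(a,None,fx=1.0,fy=1.0),cv2.resize(im,(300,225))])[:,:,::-1])
E
```

```text
t 8.88 tcp [ 563.9 -123.2   22.3] local [-100.4 -124.6] yaw_y rel 0.1 z.down -1.0 F loc [ 0.4 -6.6  2.9] w 51.2 j [-0.33  0.59  1.75 -0.    0.81  0.35]
```

View pics/r3.png

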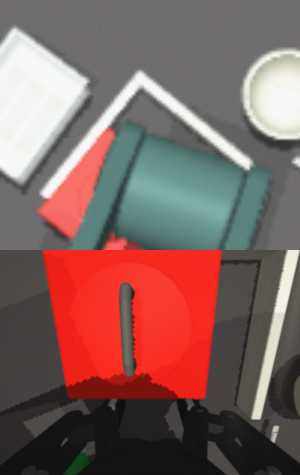

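The composite shows the lantern close to bar A and square to the hand, but not touching yet: the force is still sliding friction at about 6.6 N. I creep on until the force rises.

Request:
carry_out(
  deltas=[
    [0.6,[1,0,0],0],
    [0.6,[1,0,0],0],
  ],
)

```text
time_s: 9.22
ee_pos: [565.1, -121.7, 22.3]
tool_rot: [-2.836, -1.349, 0.003]
ft_force: [-4.2, -4.3, 2.6]
width: 51.4
grip_force: 3.1
```

Request:
carry_out(
  deltas=[
    [0.6,[1,0,0],0],
    [0.6,[1,0,0],0],
  ],
)

```text
time_s: 9.48
ee_pos: [565.5, -121.3, 22.3]
tool_rot: [2.836, 1.351, -0.007]
ft_force: [-7.7, -13.3, 4.4]
width: 51.1
grip_force: 7.8
```

Request:
carry_out(
  deltas=[
    [0.6,[1,0,0],0],
    [0.6,[1,0,0],0],
  ],
)

```text
time_s: 9.72
ee_pos: [565.7, -121.4, 22.3]
tool_rot: [2.834, 1.352, -0.011]
ft_force: [-12.6, -20.7, 7.3]
width: 51.3
grip_force: 12.0
```

The lantern has met bar A: the force rose from 6 to 24 N while the TCP stopped advancing, at local y ≈ −122 as expected. I back off, lift, and swing round to the −x side.

Request:
carry_out(
  deltas=[
    [0.6,[-4,0,0],0],
    [0.6,[-13,0,0],0],
    [0.6,[-16,0,0],0],
    [0.6,[0,0,-40],0],
    [0.6,[0,0,-40],0],
    [0.6,[0,0,-40],0],
    [0.6,[0,-35,0],0],
    [0.6,[0,-35,0],0],
    [0.6,[0,-35,0],0],
    [0.6,[32,0,0],0],
    [0.6,[32,0,0],0],
    [0.6,[32,0,0],0],
    [0.6,[0,0,0],0],
  ],
)

```text
time_s: 11.35
ee_pos: [528.3, -2.4, 142.3]
tool_rot: [2.836, 1.351, 0.002]
ft_force: [0.2, -1.0, -0.9]
width: 50.8
grip_force: 0.0
```

Request:
carry_out(
  deltas=[
    [0.6,[0,0,0],10],
    [0.6,[0,0,0],10],
    [0.6,[0,0,0],10],
    [0.6,[0,0,0],10],
    [0.6,[0,0,0],10],
    [0.6,[0,0,0],10],
    [0.6,[0,0,0],10],
    [0.6,[0,0,0],10],
    [0.6,[0,0,0],10],
    [0.6,[0,0,0],0],
  ],
)

```text
time_s: 12.6
ee_pos: [526.3, -4.2, 142.1]
tool_rot: [2.96, -1.052, -0.001]
ft_force: [-0.4, -0.7, -0.5]
width: 51.6
grip_force: 0.0
```

```bash
python3 - <<'E'
from h import *
state(); im=viewer.snapshot("wrist"); cv2.imwrite("pics/w4.png",im[:,:,::-1])
E
```

```text
t 12.6 tcp [526.3  -4.2 142.1] local [-204.8  -56.2] yaw_y rel -89.9 z.down -1.0 F loc [ 0.1 -0.8 -0.5] w 51.6 j [-0.14  0.36  1.77 -0.    1.02  2.11]
```

View pics/w4.png

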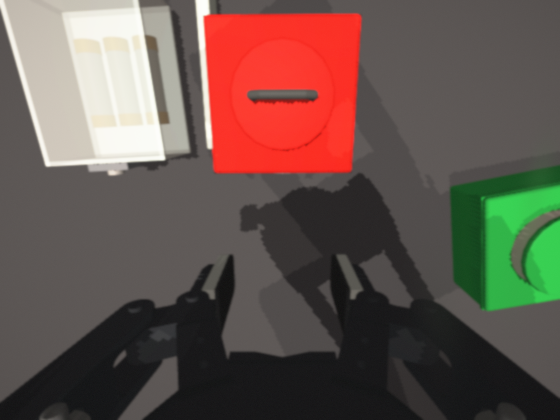

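The lantern sits square against bar A: its left edge runs along the bar and its near edge is level at row 172. The fuse box is undisturbed to the left. Next I descend and push +x along the bar.

Request:
carry_out(
  deltas=[
    [0.6,[0,0,40],0],
    [0.6,[0,0,40],0],
    [0.6,[0,0,30],0],
    [0.6,[0,0,10],0],
    [0.6,[10,0,0],0],
    [0.6,[10,0,0],0],
    [0.6,[5,0,0],0],
    [0.6,[3,0,0],0],
    [0.6,[3,0,0],0],
    [0.6,[3,0,0],0],
    [0.6,[4,0,0],0],
    [0.6,[5,0,0],0],
    [0.6,[5,0,0],0],
    [0.6,[5,0,0],0],
    [0.6,[5,0,0],0],
    [0.6,[5,0,0],0],
    [0.6,[5,0,0],0],
    [0.6,[4,0,0],0],
  ],
)

```text
time_s: 14.9
ee_pos: [579.9, -47.4, 22.7]
tool_rot: [-2.96, 1.053, 0.01]
ft_force: [-7.9, 6.1, 7.9]
width: 51.0
grip_force: 5.1
```

Request:
carry_out(
  deltas=[
    [0.6,[2,0,0],0],
    [0.6,[2,0,0],0],
  ],
)

```text
time_s: 15.15
ee_pos: [582.9, -49.8, 22.7]
tool_rot: [-2.959, 1.053, 0.01]
ft_force: [-9.0, 6.5, 9.0]
width: 51.3
grip_force: 5.1
```

Request:
carry_out(
  deltas=[
    [0.6,[2,0,0],0],
    [0.6,[1,0,0],0],
  ],
)

```text
time_s: 15.4
ee_pos: [585.3, -51.8, 22.7]
tool_rot: [-2.959, 1.053, 0.01]
ft_force: [-7.5, 6.2, 8.2]
width: 51.1
grip_force: 5.0
```

```bash
python3 - <<'E'
from h import *
state()
E
```

```text
t 15.4 tcp [585.3 -51.8  22.7] local [-128.9  -55.8] yaw_y rel -90.0 z.down -1.0 F loc [-9.7  0.1  8.2] w 51.1 j [-0.21  0.6   1.72  0.    0.83  2.05]
```

Request:
carry_out(
  deltas=[
    [0.6,[1.5,0,0],0],
    [0.6,[1.5,0,0],0],
  ],
)

```text
time_s: 15.65
ee_pos: [587.5, -53.5, 22.8]
tool_rot: [-2.959, 1.053, 0.01]
ft_force: [-6.7, 5.3, 7.2]
width: 51.4
grip_force: 4.9
```

Request:
carry_out(
  deltas=[
    [0.6,[1,0,0],0],
    [0.6,[1,0,0],0],
  ],
)

```text
time_s: 15.9
ee_pos: [589.0, -54.8, 22.7]
tool_rot: [-2.959, 1.053, 0.01]
ft_force: [-7.4, 5.8, 7.6]
width: 51.1
grip_force: 5.0
```

Request:
carry_out(
  deltas=[
    [0.6,[1,0,0],0],
    [0.6,[1,0,0],0],
  ],
)

```text
time_s: 16.15
ee_pos: [590.6, -56.0, 22.7]
tool_rot: [-2.959, 1.053, 0.01]
ft_force: [-7.1, 6.1, 7.4]
width: 51.4
grip_force: 4.9
```

Request:
carry_out(
  deltas=[
    [0.6,[1,0,0],0],
    [0.6,[0,0,0],0],
  ],
)

```text
time_s: 16.4
ee_pos: [591.6, -56.8, 22.7]
tool_rot: [-2.96, 1.053, 0.009]
ft_force: [-7.9, 6.1, 7.3]
width: 51.7
grip_force: 4.6
```

Request:
carry_out(
  deltas=[
    [0.6,[1,0,0],0],
    [0.6,[1,0,0],0],
  ],
)

```text
time_s: 16.65
ee_pos: [591.5, -56.8, 22.7]
tool_rot: [-2.959, 1.053, 0.015]
ft_force: [-11.3, 12.2, 11.7]
width: 51.0
grip_force: 7.9
```

Request:
carry_out(
  deltas=[
    [0.6,[1,0,0],0],
    [0.6,[1,0,0],0],
  ],
)

```text
time_s: 16.9
ee_pos: [591.5, -56.8, 22.7]
tool_rot: [-2.958, 1.053, 0.02]
ft_force: [-13.9, 15.6, 18.7]
width: 51.3
grip_force: 10.8
```

```bash
python3 - <<'E'
from h import *
state()
E
```

```text
t 16.9 tcp [591.5 -56.8  22.7] local [-121.   -55.8] yaw_y rel -90.0 z.down -0.9999 F loc [-20.7   3.3  18.7] w 51.3 j [-0.21  0.61  1.7   0.    0.85  2.04]
```

It has met bar B: the force went from 10 to 21 N and the TCP is held at x = −121. I back off, lift and look.

Request:
carry_out(
  deltas=[
    [0.6,[-4,0,0],0],
    [0.6,[-12,0,0],0],
    [0.6,[-20,0,0],0],
    [0.6,[-20,0,0],0],
    [0.6,[0,0,-40],0],
    [0.6,[0,0,-40],0],
    [0.6,[0,0,-50],0],
    [0.6,[-40,0,-30],0],
    [0.6,[-10,0,0],0],
    [0.6,[0,0,0],0],
  ],
)

```text
time_s: 18.15
ee_pos: [514.7, 6.6, 182.0]
tool_rot: [2.96, -1.051, -0.0]
ft_force: [0.6, -0.2, 0.2]
width: 51.3
grip_force: 0.0
```

```bash
python3 - <<'E'
from h import *
state(); C=cam("wrist"); im=viewer.snapshot("wrist")
# rectify in corner frame: 2 px/mm at z=30 and z=56, window local x -140..20, y -160..20
def rl(z,im,C,k=2.5,x0=-140,x1=20,y0=-160,y1=20):
    c=np.array([[x0,y0],[x0,y1],[x1,y0],[x1,y1]],float); w=CN+c[:,:1]*UX+c[:,1:]*UY
    H=cv2.getPerspectiveTransform(proj(np.c_[w,np.full(4,z)],C).astype(np.float32),(k*np.c_[y1-c[:,1],x1-c[:,0]]).astype(np.float32))
    return cv2.warpPerspective(im,H,(int(k*(y1-y0)),int(k*(x1-x0))))
a=rl(56,im,C); f=a.astype(int); red=((f[...,0]>100)&(f[...,1]<70)&(f[...,2]<70)).astype(np.uint8)
red=cv2.morphologyEx(red,cv2.MORPH_CLOSE,np.ones((41,41))); r=cv2.minAreaRect(cv2.findNonZero(red))
print("lantern z56 local", 20-r[0][1]/2.5, 20-r[0][0]/2.5, "size",np.array(r[1])/2.5,"ang",r[2])
cv2.imwrite("pics/w5.png",np.hstack([rl(30,im,C,2.2),a[:352,:396]])[:,:,::-1])
cv2.imwrite("pics/w5.png",cv2.resize(im,(784,588),interpolation=cv2.INTER_CUBIC)[:,:,::-1])
E
```

```text
t 18.15 tcp [514.7   6.6 182. ] local [-220.5  -55.2] yaw_y rel -89.9 z.down -1.0 F loc [0.6 0.2 0.2] w 51.3 j [-0.12  0.29  1.75 -0.    1.1   2.13]
lantern z56 local -84.0 -59.2 size [ 64. 108.] ang 90.0
```

View pics/w5.png

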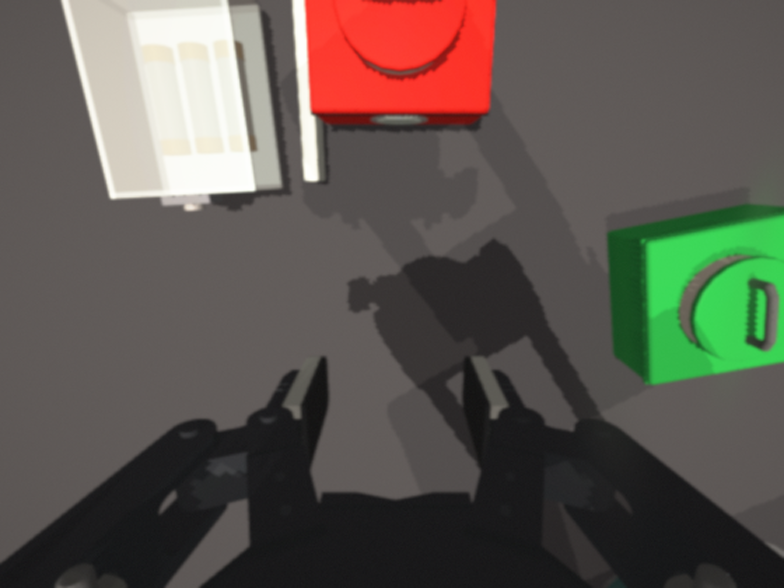

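The lantern is square and close to bar A, but its far end is out of view and the y estimate (about −59) allows a small gap. I go back to the −y side, look again, and give a gentle seating nudge.

Request:
carry_out(
  deltas=[
    [0.6,[0,0,0],-10],
    [0.6,[0,0,0],-10],
    [0.6,[0,0,0],-10],
    [0.6,[0,0,0],-10],
    [0.6,[0,0,0],-10],
    [0.6,[0,0,0],-10],
    [0.6,[0,0,0],-10],
    [0.6,[0,0,0],-10],
    [0.6,[0,0,0],-10],
    [0.6,[-37,0,0],0],
    [0.6,[-37,0,0],0],
    [0.6,[-37,0,0],0],
    [0.6,[0,40,0],0],
    [0.6,[0,40,0],0],
    [0.6,[0,40,0],0],
    [0.6,[0,40,0],0],
    [0.6,[0,0,0],0],
  ],
)

```text
time_s: 20.32
ee_pos: [572.1, -183.8, 180.7]
tool_rot: [2.838, 1.345, 0.0]
ft_force: [-0.2, 0.2, -0.3]
width: 51.3
grip_force: 0.0
```

```bash
python3 - <<'E'
from h import *
state(); im=viewer.snapshot("wrist"); cv2.imwrite("pics/w6.png",cv2.resize(im,(784,588),interpolation=cv2.INTER_CUBIC)[:,:,::-1])
E
```

```text
t 20.32 tcp [ 572.1 -183.8  180.7] local [ -55.8 -166.5] yaw_y rel -0.1 z.down -1.0 F loc [-0.3  0.  -0.3] w 51.3 j [-0.43  0.41  1.57 -0.    1.16  0.26]
```

View pics/w6.png

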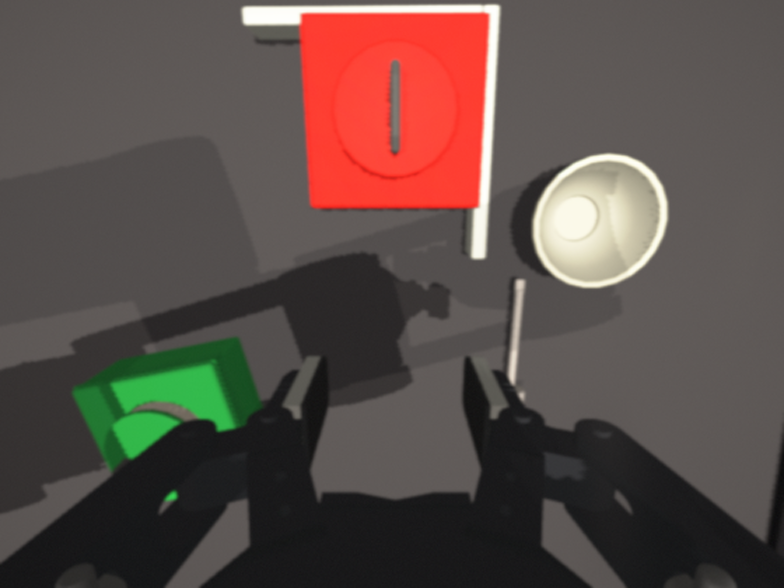

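The lantern sits inside the L: its right edge is along bar B and its top edge is at bar A (row 14), with nothing else disturbed. Now I descend for the gentle +y seating nudge.

Request:
carry_out(
  deltas=[
    [0.6,[0,0,45],0],
    [0.6,[0,0,45],0],
    [0.6,[0,0,40],0],
    [0.6,[0,0,20],0],
    [0.6,[0,0,8],0],
    [0.6,[12,0,0],0],
    [0.6,[12,0,0],0],
    [0.6,[8,0,0],0],
    [0.6,[4,0,0],0],
    [0.6,[3,0,0],0],
    [0.6,[2,0,0],0],
    [0.6,[1,0,0],0],
  ],
)

```text
time_s: 21.88
ee_pos: [596.0, -148.6, 24.3]
tool_rot: [2.838, 1.348, -0.0]
ft_force: [-1.0, -0.0, 0.0]
width: 51.2
grip_force: 0.0
```

Request:
carry_out(
  deltas=[
    [0.6,[1,0,0],0],
    [0.6,[1,0,0],0],
  ],
)

```text
time_s: 22.12
ee_pos: [596.6, -147.8, 24.3]
tool_rot: [2.837, 1.348, -0.003]
ft_force: [-2.6, -4.9, 2.7]
width: 51.3
grip_force: 2.6
```

Request:
carry_out(
  deltas=[
    [0.6,[1,0,0],0],
    [0.6,[1,0,0],0],
  ],
)

```text
time_s: 22.38
ee_pos: [597.3, -147.0, 24.3]
tool_rot: [2.836, 1.349, -0.005]
ft_force: [-5.9, -8.5, 3.5]
width: 51.2
grip_force: 5.7
```

```bash
python3 -c "
from h import *
state()"
```

```text
t 22.38 tcp [ 597.3 -147.    24.3] local [ -59.5 -122. ] yaw_y rel 0.1 z.down -1.0 F loc [  0.9 -10.3   3.5] w 51.2 j [-0.35  0.62  1.66 -0.    0.87  0.33]
```

Request:
carry_out(
  deltas=[
    [0.6,[1,0,0],0],
    [0.6,[1,0,0],0],
  ],
)

```text
time_s: 22.62
ee_pos: [597.6, -147.0, 24.3]
tool_rot: [2.834, 1.35, -0.009]
ft_force: [-9.6, -15.7, 4.0]
width: 51.5
grip_force: 9.5
```

Request:
carry_out(
  deltas=[
    [0.6,[1,0,0],0],
    [0.6,[1,0,0],0],
  ],
)

```text
time_s: 22.88
ee_pos: [597.7, -147.1, 24.3]
tool_rot: [2.833, 1.351, -0.013]
ft_force: [-14.0, -22.9, 6.6]
width: 51.2
grip_force: 13.3
```

```bash
python3 -c "
from h import *
state()"
```

```text
t 22.88 tcp [ 597.7 -147.1   24.3] local [ -59.1 -121.9] yaw_y rel 0.2 z.down -1.0 F loc [  3.6 -26.5   6.6] w 51.2 j [-0.35  0.62  1.65 -0.01  0.87  0.34]
```

Seated firmly on bar A. For safety I make one last gentle +x nudge against bar B, then finish clear.

Request:
carry_out(
  deltas=[
    [0.6,[-4,0,0],0],
    [0.6,[-13,0,0],0],
    [0.6,[-16,0,0],0],
    [0.6,[0,0,-40],0],
    [0.6,[0,0,-40],0],
    [0.6,[0,0,-40],0],
    [0.6,[0,-40,0],0],
    [0.6,[0,-40,0],0],
    [0.6,[0,-40,0],0],
    [0.6,[20,0,0],0],
    [0.6,[40,0,0],0],
    [0.6,[32,0,0],0],
  ],
)

```text
time_s: 24.38
ee_pos: [547.5, -20.1, 144.7]
tool_rot: [2.837, 1.347, 0.003]
ft_force: [-0.0, 0.1, -0.3]
width: 51.2
grip_force: 0.0
```

Request:
carry_out(
  deltas=[
    [0.6,[0,0,0],10],
    [0.6,[0,0,0],10],
    [0.6,[0,0,0],10],
    [0.6,[0,0,0],10],
    [0.6,[0,0,0],10],
    [0.6,[0,0,0],10],
    [0.6,[0,0,0],10],
    [0.6,[0,0,0],10],
    [0.6,[0,0,0],10],
    [0.6,[0,0,0],0],
  ],
)

```text
time_s: 25.62
ee_pos: [546.4, -21.0, 144.3]
tool_rot: [-2.96, 1.051, -0.002]
ft_force: [-0.4, 0.5, -0.3]
width: 51.7
grip_force: 0.0
```

```bash
python3 -c "
from h import *
state()"
```

```text
t 25.62 tcp [546.4 -21.  144.3] local [-178.5  -56.5] yaw_y rel -89.9 z.down -1.0 F loc [-0.7  0.2 -0.3] w 51.7 j [-0.16  0.38  1.73  0.    1.04  2.09]
```

Request:
carry_out(
  deltas=[
    [0.6,[0,0,40],0],
    [0.6,[0,0,40],0],
    [0.6,[0,0,30],0],
    [0.6,[0,0,10],0],
    [0.6,[15,0,0],0],
    [0.6,[15,0,0],0],
    [0.6,[12,0,0],0],
    [0.6,[6,0,0],0],
    [0.6,[3,0,0],0],
    [0.6,[2,0,0],0],
    [0.6,[1,0,0],0],
    [0.6,[1,0,0],0],
  ],
)

```text
time_s: 27.12
ee_pos: [587.8, -55.3, 24.2]
tool_rot: [2.96, -1.053, -0.001]
ft_force: [-0.3, -0.0, 0.2]
width: 50.6
grip_force: 0.0
```

Request:
carry_out(
  deltas=[
    [0.6,[1,0,0],0],
    [0.6,[1,0,0],0],
    [0.6,[1,0,0],0],
  ],
)

```text
time_s: 27.5
ee_pos: [590.4, -57.4, 24.3]
tool_rot: [2.96, -1.053, -0.0]
ft_force: [0.6, -0.1, 0.2]
width: 50.9
grip_force: 0.0
```

Request:
carry_out(
  deltas=[
    [0.6,[1,0,0],0],
    [0.6,[1,0,0],0],
  ],
)

```text
time_s: 27.75
ee_pos: [590.9, -57.9, 24.2]
tool_rot: [-2.959, 1.053, 0.004]
ft_force: [-3.3, 5.0, 4.7]
width: 51.3
grip_force: 3.0
```

```bash
python3 -c "
from h import *
state()"
```

```text
t 27.75 tcp [590.9 -57.9  24.2] local [-120.7  -57. ] yaw_y rel -90.0 z.down -1.0 F loc [-5.7  1.7  4.7] w 51.3 j [-0.21  0.6   1.71  0.    0.84  2.04]
```

Request:
carry_out(
  deltas=[
    [0.6,[1,0,0],0],
    [0.6,[1,0,0],0],
    [0.6,[1,0,0],0],
    [0.6,[1,0,0],0],
  ],
)

```text
time_s: 28.25
ee_pos: [590.9, -58.0, 24.2]
tool_rot: [-2.958, 1.052, 0.013]
ft_force: [-10.5, 14.1, 13.2]
width: 51.3
grip_force: 8.2
```

Request:
carry_out(
  deltas=[
    [0.6,[-3,0,0],0],
    [0.6,[-3,0,0],0],
    [0.6,[-12,0,0],0],
    [0.6,[-20,0,0],0],
    [0.6,[-20,0,0],0],
    [0.6,[0,0,-40],0],
    [0.6,[0,0,-50],0],
    [0.6,[0,0,-50],0],
    [0.6,[-50,0,-30],0],
    [0.6,[-50,0,0],0],
    [0.6,[0,0,0],0],
    [0.6,[0,0,0],0],
  ],
)

```text
time_s: 29.75
ee_pos: [472.7, 38.7, 194.4]
tool_rot: [2.96, -1.052, 0.002]
ft_force: [-0.7, 0.2, 0.6]
width: 51.4
grip_force: 0.0
```

```bash
python3 - <<'E'
from h import *
state(); t=viewer.snapshot("top"); C=cam("top")
a=rectify(t,56,C,300,800,-450,150); f=a.astype(int); red=((f[...,0]>120)&(f[...,1]<90)&(f[...,2]<90)).astype(np.uint8)
red=cv2.morphologyEx(red,cv2.MORPH_CLOSE,np.ones((25,25))); r=cv2.minAreaRect(cv2.findNonZero(red))
print("lantern local",loc(np.array([800-r[0][1],150-r[0][0]])),r[1],"ang",r[2],"want",90+np.degrees(YAW))
cv2.imwrite("pics/end.png",a[:,:,::-1])
E
```

```text
t 29.75 tcp [472.7  38.7 194.4] local [-273.4  -56.8] yaw_y rel -89.9 z.down -1.0 F loc [-0.7 -0.3  0.6] w 51.4 j [-0.06  0.22  1.82 -0.    1.1   2.19]
lantern local [-59.27196744 -59.13804243] (106.35872650146484, 104.99500274658203) ang 38.94580841064453 want 50.80968681305169
```

View pics/end.png

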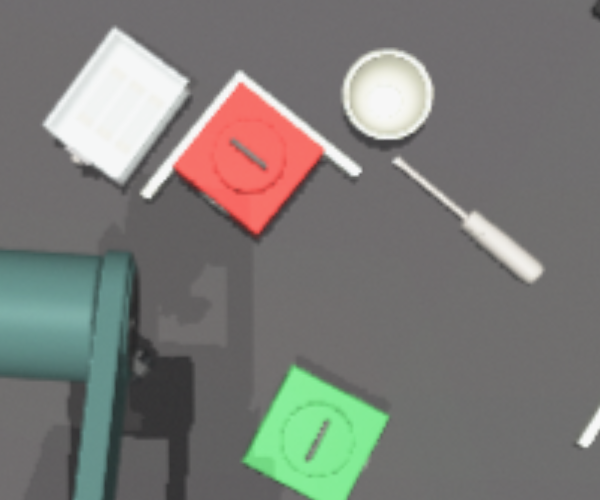

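The final map shows the lantern filling the corner. Its sides are at 38.9° against the bars' 39.2°, with no dark gap to either bar. The bowl, screwdriver, fuse box and green look-alike are where they were, and the hand is clear.

```bash
python3 -c "
from bench import workorder
print(workorder.close_job())"
```

```text
the job is handed in; nothing more can be done
None
```

The red lantern is pushed home and flush against both bars of the left corner stop. Nothing else was disturbed, the hand is clear, and the job was handed in at about 30 s.

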